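Sweep the pressed tablets off the board into the catch tray

TASK

Take the orange scraper off its green pad and use it to sweep all six blue tablets along the white board, over its open end and down into the steel catch tray; do not touch the tablets with the gripper. Then stand the scraper back upright on its pad, in the middle and lengthwise along it, and let go. Leave the small vial and the steel die standing where they are on the board, and do not disturb the glassware and bottles on the bench.

Things in the scene. Friction and masses are not known exactly. Their poses are not given: they have to be found in the camera images.
- station: Fixed white board, tray joined to its open end. Origin: on the bench under the middle of the lip where board ends and tray begins. x: sweep direction, board to tray; z up. Board top flat, 34 mm above the bench, x = -220 to 0 mm, 160 mm wide between two blue side rails (7 mm thick, 14 mm above the board); back end open, no step at the lip.
- tray (a point): Centre of the floor of the steel catch tray (part of station, same axes), 50 mm beyond the lip. The tray is 100 mm long (x) and 160 mm wide (y) inside, its floor 6 mm above the bench, 28 mm below the board; walls 6 to 7 mm thick on the three sides away from the board, rims 48 mm above the bench.
- pad: Fixed green plastic pad, 80 mm (its x) by 150 mm (its y), 6 mm thick; the scraper stands on it at the start. Origin: centre of its underside, on the bench. It may be on the left or right side of the board.
- scraper: Loose rigid orange hand scraper, 110 to 220 g, standing upright, lengthwise along the pad. Foot: 30 mm thick (x), 80 mm wide (y), 26 mm high; its two 80 mm faces sweep, front and back alike. Upright handle on the middle of the foot: 26 mm (x) by 40 mm (y), up to 108 mm above the underside, black grip faces from 53 to 103 mm. Origin: centre of its underside.
- vial: Small loose amber glass vial with white cap, 24 mm across, 48 mm high, standing at a back corner of the board (about 23 mm from the back end, 20 mm from a rail). Origin: centre of its underside. To be left alone.
- die: Loose steel pellet die, 28 mm across, 40 mm high, narrower above, standing at the other back corner of the board. Origin: centre of its underside. To be left alone.
- beaker: Loose glass beaker, 68 mm across, 85 mm high, on the bench on the side of the board where the pad is not. Origin: centre of its underside. To be left alone.
- wash_bottle: White bottle with red cap, 68 mm across, 170 mm high, on the bench to the right. Origin: centre of its underside. To be left alone.
- dish: Glass dish, 90 mm across, 15 mm high, on the bench to the left. Origin: centre of its underside. To be left alone.
- jar: Amber jar with blue cap, 60 mm across, 90 mm high, on the bench beyond the board, away from the robot. Origin: centre of its underside. To be left alone.
- tablet1: Loose blue pressed ceramic tablet, a flat disc 24 mm across and 10 mm thick, about 14 g, starting flat on the board between 33 and 113 mm before the lip (centre). Origin: centre of its underside (the face it starts on).
- tablet2: Loose blue pressed ceramic tablet, a flat disc 24 mm across and 10 mm thick, about 14 g, starting flat on the board between 33 and 113 mm before the lip (centre). Origin: centre of its underside (the face it starts on).
- tablet3: Loose blue pressed ceramic tablet, a flat disc 24 mm across and 10 mm thick, about 14 g, starting flat on the board between 33 and 113 mm before the lip (centre). Origin: centre of its underside (the face it starts on).
- tablet4: Loose blue pressed ceramic tablet, a flat disc 24 mm across and 10 mm thick, about 14 g, starting flat on the board between 33 and 113 mm before the lip (centre). Origin: centre of its underside (the face it starts on).
- tablet5: Loose blue pressed ceramic tablet, a flat disc 24 mm across and 10 mm thick, about 14 g, starting flat on the board between 33 and 113 mm before the lip (centre). Origin: centre of its underside (the face it starts on).
- tablet6: Loose blue pressed ceramic tablet, a flat disc 24 mm across and 10 mm thick, about 14 g, starting flat on the board between 33 and 113 mm before the lip (centre). Origin: centre of its underside (the face it starts on).
Mind the look-alikes: they are no part of the job. Several things have the shape of the scraper; the one meant has the colours described above.

How it is judged:
By the outcome, as a careful person would: the job done as asked, in the order asked, and still so for the second after the job is handed in, with the robot touching nothing.
It also fails if it takes over 51 s, if anything falls off the work surface, if the arm or the gripper's body presses on something with over 40 N, if the wrist force passes 120 N, or if a joint passes its speed limit or range.

ROBOT

A 7-joint arm with a two-finger parallel gripper is mounted at the origin on the work surface. World frame = base frame: x ahead of the robot, y to its left, z up, the work surface at z = 0. Lengths are in m, angles in rad, forces in N, time in s.
With the tool pointing down it reaches from about 0.4 to 0.85 m from the base axis. Payload 4.4 kg.
Tool frame: the origin (TCP) lies at the centre of the arm's flange, where the gripper is bolted on; the fingertips stand 199 mm ahead of it and the grasp point (between the pads) lies 180 mm ahead of it; z points along the fingers, y is the line along which they close (so a half turn about z gives the same grasp; the last joint's range is limited). The gripper opens to 94 mm and grips with 3 to 60 N. Pads are 16 mm wide; open, the fingers measure 119 mm over their backs; the gripper's body (75 mm by 177 mm) begins 78 mm behind the grasp point.
Start: joints at [1.251, 0.628, 0.038, 1.517, -0.027, 0.996, -0.02], TCP at [0.163, -0.629, 0.405] pointing down, gripper open.
Joint ranges: [-3.06, 3.06], [-0.37, 2.12], [-1.25, 1.32], [0.18, 2.47], [-1.1, 4.24], [0.23, 1.98], [-2.94, 2.94]. Speed limits (rad/s): [2.57, 2.57, 3.14, 3.14, 3.14, 3.14, 3.14].

INTERFACE

Orientations are given as [roll, pitch, yaw] about the fixed x, y, z axes, in that order (R = Rz(yaw) Ry(pitch) Rx(roll)).
In Python, from bench import env, capture, camera_params gives the robot as it stands.
- The arm moves only by the tool step_arm, never from a script. Its argument "steps" is a list of rows, each a list of 3 entries, a list of its own where there are three numbers: the opening, from 0 (shut) to 1 (fully open), then the shift along the tool's x, y, z in cm, then the turn about the tool's z in rad. In form: [[hand, [dx, dy, dz], twist], ...]. A call has 1 to 20 rows; each row is the pose to reach, as a shift and turn from the pose commanded when the call began, along the tool's axes at that moment; what a row does not reach only later rows make up. A row lasts 1/12 s, in which the tool goes at most 41.7 mm and 7.16 degrees, less where a joint would pass 70% of its speed; a pose out of reach is approached as far as the arm can. A call with a gripper value outside its range is refused whole. The fingers move at their own pace and stop on an object; "newtons" is the grip in N (left out, the last holds). Time passes only in rows, so rows that repeat a pose let the fingers close. It gives the time, the measured TCP pose, the force, the opening and the grip force at its end, in the units of the state.
- env.sense(): the state, without advancing time (a new reading comes with each control period).
- capture(name): name is "scene" or "top"; returns the picture (480x640x3 uint8, red, green, blue); there is no depth.
- camera_params(name): a dict with "intrinsics" (3x3 intrinsics, pixels), "eye" and "rotation" of the camera in the world. Camera axes: x right, y up, looking along -z (the intrinsics and any distortion apply to the point x, -y, -z); pixel columns grow to the right and rows downward; lengths in m; the calibration is good to about 2 mm. A picture is of the moment at which its call begins. camera_params takes no time and is no camera call.
- env.job_done(): hands the job in; it is judged then, once.
The state is a dict: "time": time; "q": joint angles; "qd": joint speeds; "effort": joint torques, N m; "ee_pos": TCP position; "ee_rot": TCP orientation; "ft_force": force on the tool from outside, world axes, zero at the start; "moment": the same for the moment, N m; "finger_gap": finger opening in m; "gripper_force": force on a finger pad.
Only numpy, scipy, OpenCV 4.12 (cv2) and the standard library are available. Lean on these libraries where they do the work, as an engineer would, in place of code of your own. Each camera call takes 0.05 s, during which the arm holds its last target. There are 200 camera calls.

## Working session

There is one attempt and no reset: what is moved stays moved. The work goes in short steps, Python scripts to look and compute and a tool call to move; the robot and the scene stay as the last step left them, time stands still between calls to the robot, and variables do not carry over. Pictures are saved under pics/ and viewed, at most 10 in all, crops included, and the job is handed in when it is done.

Besides the shell and the picture viewer there is one more tool, called as name([rows], argument=value, ...), one row to a line, values as JSON. step_arm: Moves the arm, as the interface text tells. Its arguments: {"type":"object","properties":{"steps":{"type":"array","items":{"type":"array"}},"newtons":{"type":"number"}},"required":["steps"]}

```bash
mkdir -p pics; python3 - <<'E'
from bench import env,capture,camera_params
import cv2,numpy as np
for n in("scene","top"):
    im=capture(n);np.save(f'pics/{n}0.npy',im);cv2.imwrite(f'pics/{n}0.png',im[:,:,::-1]);p=camera_params(n);print(n,p)
s=env.sense();print(s['time'],s['ee_pos'],s['ee_rot'],s['finger_gap'])
E
```

```text
scene {'intrinsics': array([[478.50821066,   0.        , 321.01138193],
       [  0.        , 478.50821066, 241.3391068 ],
       [  0.        ,   0.        ,   1.        ]]), 'eye': array([1.30061896, 0.54467173, 0.83487218]), 'rotation': array([ 0.86486319, -0.01756631,  2.24707105])}
top {'intrinsics': array([[495.72675982,   0.        , 315.19742346],
       [  0.        , 495.72675982, 237.47454703],
       [  0.        ,   0.        ,   1.        ]]), 'eye': array([4.78272818e-01, 1.22125085e-03, 1.40373115e+00]), 'rotation': array([ 0.06965285, -0.01369193, -1.54502525])}
0.1 [ 0.16319027 -0.62893455  0.4038853 ] [-3.13996978e+00  1.53026876e-05  2.53831488e-01] 0.09394038333637979
```

View pics/top0.png

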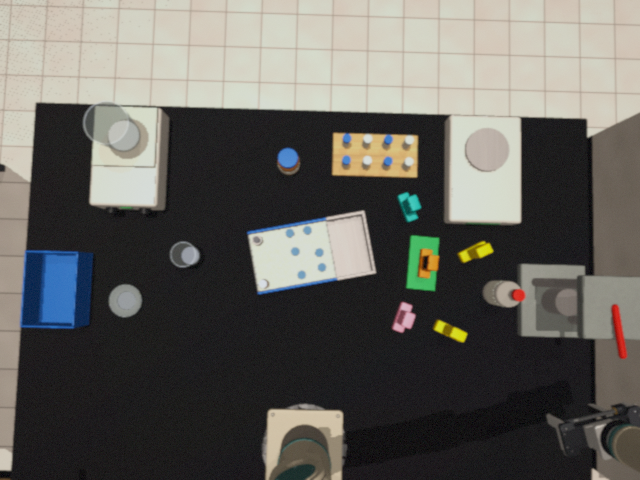

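View pics/scene0.png

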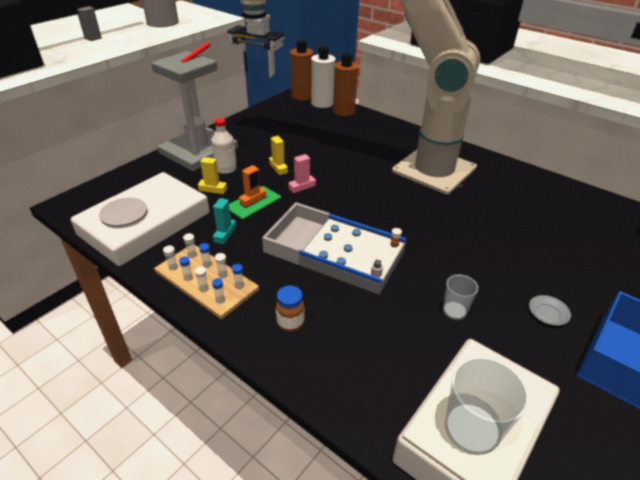

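Top view: board around (290,258) with its tray to the right at (352,245), pad and orange scraper near (425,263), and die/vial at the left end (257,240) and (264,285). The scene view agrees, and shows the look-alikes (yellow, pink, teal) standing around the pad.

```bash
cat > h.py <<'E'
import numpy as np,cv2
from scipy.spatial.transform import Rotation as R
from bench import env,capture,camera_params
def cam(n):
    p=camera_params(n);return p['intrinsics'],np.array(p['eye']),R.from_euler('xyz',p['rotation']).as_matrix()
def ray(n,uv,z):
    K,e,M=cam(n);uv=np.atleast_2d(uv).astype(float)
    d=np.c_[(uv[:,0]-K[0,2])/K[0,0],-(uv[:,1]-K[1,2])/K[1,1],-np.ones(len(uv))]@M.T
    return e+d*((z-e[2])/d[:,2])[:,None]
def proj(n,P):
    K,e,M=cam(n);c=(np.atleast_2d(P)-e)@M
    return np.c_[K[0,2]+K[0,0]*c[:,0]/-c[:,2],K[1,2]-K[1,1]*c[:,1]/-c[:,2]]
def mask(im,lo,hi):
    return cv2.inRange(cv2.cvtColor(im,cv2.COLOR_RGB2HSV),lo,hi)
def rect(pts):
    return cv2.minAreaRect(pts[:,:2].astype(np.float32)*1000)
E
python3 - <<'E'
from h import *
im=np.load('pics/top0.npy')
roi=np.zeros(im.shape[:2],np.uint8);roi[205:300,240:450]=1
def pts(m):
    v,u=np.nonzero(m*roi);return np.c_[u,v]
g=pts(mask(im,(50,120,80),(75,255,255)));print('pad',rect(ray('top',g,.006)),len(g))
o=pts(mask(im,(5,150,120),(18,255,255)));print('orange z26',rect(ray('top',o,.026)),len(o))
b=mask(im,(95,60,80),(125,255,255))*roi
n,l,st,c=cv2.connectedComponentsWithStats(b)
for i in range(1,n):
    if st[i,4]>8: print('blue',st[i],c[i],ray('top',c[i],.044)[0][:2])
bg=im.max(2); n,l,st,c=cv2.connectedComponentsWithStats((((bg>70)*roi)[:, :395]).astype(np.uint8))
i=1+np.argmax(st[1:,4]);v,u=np.nonzero(l==i);P=ray('top',np.c_[u,v],.048);r=rect(P);print('station z48',r,cv2.boxPoints(r).tolist())
cr=np.vstack([im[200:305,235:385]]);cv2.imwrite('pics/c1.png',cv2.resize(im[195:310,240:450,::-1],None,fx=3.8,fy=3.8,interpolation=cv2.INTER_CUBIC))
E
```

```text
pad ((513.2401123046875, -320.1417236328125), (84.46839904785156, 153.29722595214844), 85.81690216064453) 1136
orange z26 ((508.6924133300781, -332.1220703125), (52.92975997924805, 72.42607879638672), 82.04082489013672) 218
blue [247 217  79  18 274] [285.84306569 225.22627737] [0.60521542 0.06669622]
blue [304 227   7   7  40] [306.925 229.8  ] [0.5941501  0.00836033]
blue [286 230   7   7  39] [289.15384615 232.76923077] [0.58464393 0.05698014]
blue [292 248   7   7  41] [294.75609756 251.        ] [0.53491513 0.04015219]
blue [316 249   7   7  39] [318.87179487 252.12820513] [ 0.53356151 -0.02606669]
blue [318 264   7   7  39] [321.41025641 267.        ] [ 0.49300987 -0.03404726]
blue [298 271   7   7  39] [301.1025641  274.35897436] [0.47148795 0.02098143]
blue [257 278  80  17 255] [296.7372549  286.00392157] [0.43949289 0.03201079]
station z48 ((533.5591430664062, -5.0338134765625), (179.97325134277344, 331.66729736328125), 11.916183471679688) [[411.2702331542969, 138.645751953125], [479.7530517578125, -185.87435913085938], [655.8480224609375, -148.71337890625], [587.365234375, 175.80673217773438]]
```

View pics/c1.png

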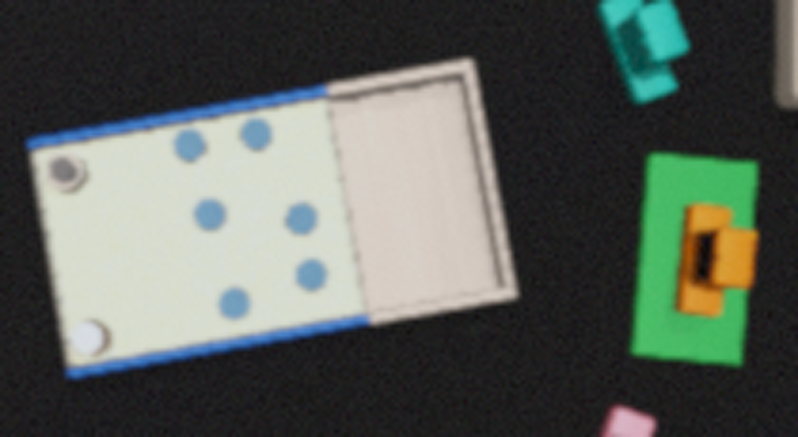

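The crop shows six tablets, the die (top) and vial (bottom) at the back end, and the scraper foot at about px (425.5,263.4) with the handle top at about (433.7,263.2).

```bash
python3 - <<'E'
from h import *
im=np.load('pics/top0.npy')
q=lambda a:np.array(a)/3.8+np.array([240,195])-.37
print('foot z32',rect(ray('top',q([(690,205),(730,208),(722,316),(678,312)]),.032)))
print('handle z114',rect(ray('top',q([(717,228),(757,230),(757,290),(714,288)]),.114)))
print('pad corners',ray('top',q([(650,153),(758,161),(743,365),(632,355)]),.006)[:,:2])
print('bottle top',ray('top',[518,295],.17),'die',ray('top',q([64,172]),.074),'vial',ray('top',q([87,336]),.082))
a=np.radians(-78.2);o=np.array([.545,-.0595]);X=np.array([np.cos(a),np.sin(a)]);Y=np.array([-X[1],X[0]])
for c in [(306.9,229.8),(289.2,232.8),(294.8,251),(318.9,252.1),(321.4,267),(301.1,274.4)]:
    p=ray('top',c,.044)[0][:2]-o;print('tab',(p@X*1e3).round(),(p@Y*1e3).round())
for n,uv,z in(('die',q([64,172]),.074),('vial',q([87,336]),.082)):
    p=ray('top',uv,z)[0][:2]-o;print(n,p@X,p@Y)
# cross check with scene
s=np.load('pics/scene0.npy')
roi=np.zeros(s.shape[:2],np.uint8);roi[160:220,220:290]=1
m=mask(s,(50,120,60),(75,255,255))*roi;v,u=np.nonzero(m);print('scene pad',rect(ray('scene',np.c_[u,v],.006)))
m=mask(s,(5,150,120),(14,255,255))*roi;v,u=np.nonzero(m);print('orange px',u.min(),u.max(),v.min(),v.max())
print(proj('scene',[[.51,-.33,.114],[.51,-.33,.006]]))
roi[:]=0;roi[210:290,300:410]=1
m=mask(s,(105,150,80),(125,255,255))*roi
n,l,st,c=cv2.connectedComponentsWithStats(m)
print([(st[i].tolist(),ray('scene',c[i],.044)[0][:2]) for i in range(1,n) if st[i,4]>10])
E
```

```text
foot z32 ((511.58258056640625, -321.015869140625), (32.22430419921875, 79.03465270996094), 86.29545593261719)
handle z114 ((510.8206481933594, -323.9949645996094), (29.580923080444336, 41.2039909362793), 88.82853698730469)
pad corners [[ 0.59082573 -0.28585803]
 [ 0.58700318 -0.36674341]
 [ 0.43518886 -0.3568565 ]
 [ 0.4404739  -0.27434756]]
bottle top [[ 0.43477721 -0.5217573   0.17      ]] die [[0.56077237 0.14281299 0.074     ]] vial [[0.44606822 0.12203975 0.082     ]]
tab -56.0 62.0
tab -106.0 63.0
tab -99.0 10.0
tab -35.0 -4.0
tab -36.0 -46.0
tab -94.0 -56.0
die -0.19481220574326305 0.056811267116634326
vial -0.1979345003385182 -0.05971692864784262
scene pad ((518.9050903320312, -320.6453857421875), (89.88931274414062, 158.41038513183594), 85.5950927734375)
orange px 239 264 165 205
[[250.205592   167.26777159]
 [253.05667678 198.58330733]]
[([330, 214, 61, 23, 286], array([0.44787648, 0.01259073])), ([400, 236, 6, 6, 24], array([0.4241744 , 0.12934624])), ([300, 251, 81, 32, 314], array([0.61054375, 0.06825111]))]
```

step_arm([
  [1,[10,-5,0],0.1],
  [1,[41.4,-21,0],0.322],
  [1,[41.4,-21,0],0.322],
  [1,[41.4,-21,0],0.322],
  [1,[41.4,-21,0],0.322],
  [1,[41.4,-21,0],0.322],
  [1,[41.4,-21,0],0.322],
  [1,[41.4,-21,0],0.322],
  [1,[41.4,-21,0],0.322],
  [1,[41.4,-21,0],0.322],
  [1,[41.4,-21,0],0.322],
  [1,[41.4,-21,0],0.322],
  [1,[41.4,-21,0],0.322],
  [1,[41.4,-21,4],0.322],
  [1,[41.4,-21,7],0.322],
  [1,[41.4,-21,7],0.322],
  [1,[41.4,-21,7],0.322],
])

```text
time: 1.52
ee_pos: [0.5095, -0.3233, 0.3337]
ee_rot: [-3.141, 0.004, -0.071]
ft_force: [0.3, -0.3, -0.1]
finger_gap: 0.0939
gripper_force: 0.0
```

```bash
python3 - <<'E'
from h import *
s=env.sense();print(s['time'],s['ee_pos'],s['ee_rot'])
a=capture('scene');b=capture('top')
np.save('pics/s1.npy',a)
c=np.hstack([cv2.resize(a[110:230,190:310,::-1],(390,390)),cv2.resize(b[200:320,370:490,::-1],(390,390))]);cv2.imwrite('pics/c2.png',c)
E
```

```text
1.5167 [ 0.50949993 -0.32325774  0.3336642 ] [-3.14088077  0.00406795 -0.07080407]
```

View pics/c2.png

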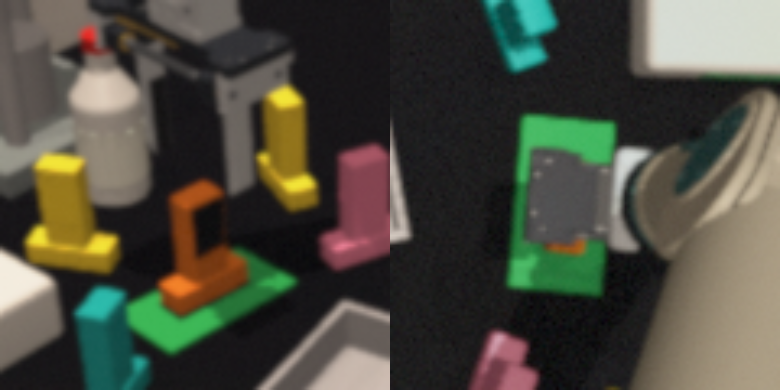

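```bash
python3 - <<'E'
from h import *
s=env.sense();print(s['time'],s['ee_pos'],s['ee_rot'])
print(proj('scene',[[.51,-.264,.134],[.51,-.382,.134],[.51,-.322,.114]]),[proj('top',[.511,-.322,z]) for z in(.23,.032)])
cv2.imwrite('pics/c3.png',cv2.resize(capture('scene')[60:260,150:390,::-1],(720,600)))
E
```

```text
1.6167 [ 0.51096929 -0.32351363  0.33625732] [ 3.13999943e+00 -1.72022989e-03 -7.02101655e-02]
[[266.79627327 169.27536091]
 [236.67859692 154.93504114]
 [252.22426909 168.24529997]] [array([[444.87128431, 261.76193698]]), array([[425.25933328, 263.24166671]])]
```

View pics/c3.png

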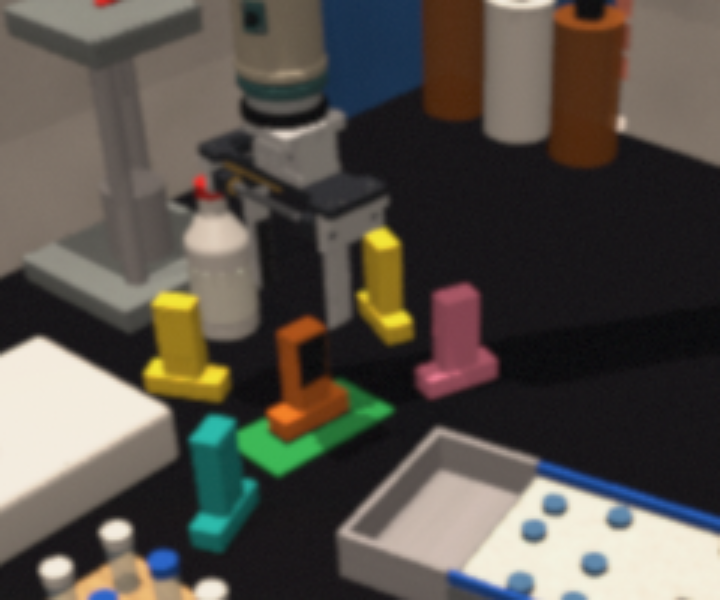

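The gripper straddles the scraper handle at crop (303,325), consistent with the projections. Descend and grip.

step_arm([
  [1,[0,0,2.5],0],
  [1,[0,0,5],0],
  [1,[0,0,6.8],0],
  [1,[0,0,6.8],0],
  [1,[0,0,6.8],0],
  [0.2,[0,0,6.8],0],
  [0.2,[0,0,6.8],0],
  [0.1,[0,0,6.8],0],
  [0.1,[0,0,6.8],0],
  [0.1,[0,0,6.8],0],
  [0.1,[0,0,6.8],0],
  [0.1,[0,0,6.8],0],
  [0.1,[0,0,6.8],0],
], newtons=30)

```text
time: 2.75
ee_pos: [0.5113, -0.322, 0.2667]
ee_rot: [-3.142, -0.0, -0.068]
ft_force: [0.2, -0.7, -0.1]
finger_gap: 0.044
gripper_force: 0.0
```

step_arm([
  [0.1,[0,0,0],0],
  [0.1,[0,0,0],0],
  [0.1,[0,0,0],0],
  [0.1,[0,0,0],0],
  [0.1,[0,0,0],0],
  [0.1,[0,0,0],0],
  [0.1,[0,0,0],0],
  [0.1,[0,0,0],0],
])

```text
time: 3.42
ee_pos: [0.5112, -0.322, 0.2667]
ee_rot: [3.142, -0.0, -0.068]
ft_force: [0.0, 0.5, -1.6]
finger_gap: 0.0258
gripper_force: 29.9
```

step_arm([
  [0.1,[0,0,-1.5],0],
  [0.1,[0,0,-4],0],
  [0.1,[0,0,-7],0],
  [0.1,[0,0,-9],0],
  [0.1,[0,-2,-9],0],
  [0.1,[0.2,-5,-9],-0.05],
  [0.2,[0.3,-8.5,-9],-0.1],
  [0.1,[0.4,-12,-9],-0.15],
  [0.1,[0.5,-15.5,-9],-0.2],
  [0.1,[0.6,-19,-9],-0.25],
  [0.1,[0.7,-22.5,-9],-0.274],
  [0.1,[0.8,-26,-9],-0.274],
  [0.1,[0.9,-29.5,-9],-0.274],
  [0.1,[1,-33,-9],-0.274],
  [0.1,[1,-36.5,-9],-0.274],
  [0.1,[1,-39.5,-9],-0.274],
  [0.1,[1,-41,-9],-0.274],
  [0.1,[1,-41.8,-9],-0.274],
  [0.1,[1,-41.8,-9],-0.274],
  [0.1,[1,-41.8,-9],-0.274],
], newtons=40)

```text
time: 5.08
ee_pos: [0.5496, 0.0934, 0.3566]
ee_rot: [3.141, 0.001, 0.205]
ft_force: [-0.9, -0.4, -1.2]
finger_gap: 0.0258
gripper_force: 39.9
```

```bash
python3 - <<'E'
from h import *
s=env.sense();print(s['time'],s['ee_pos'],s['ee_rot'],s['finger_gap'])
a=capture('scene');b=capture('top')
c=np.hstack([cv2.resize(a[170:320,260:430,::-1],(440,390)),cv2.resize(b[190:310,235:355,::-1],(390,390))[:,:350]]);cv2.imwrite('pics/c4.png',c)
E
```

```text
5.0833 [0.54960829 0.09344491 0.356557  ] [3.14060266e+00 6.56910956e-04 2.05286189e-01] 0.02581247738169627
```

View pics/c4.png

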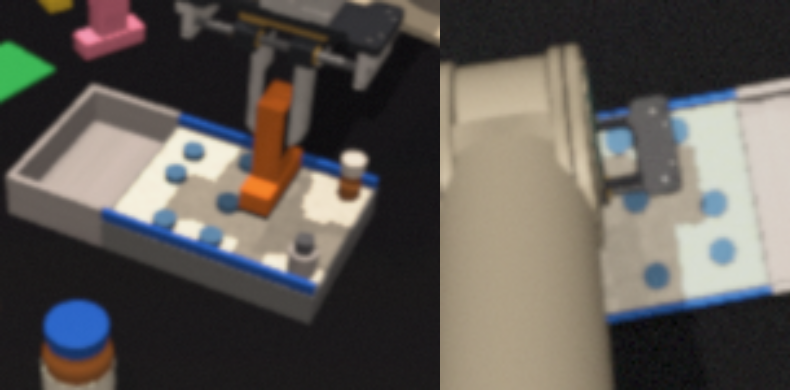

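Scraper held upright at crop (270,150), ahead of the vial and die and behind the tablets. Lower it and check.

step_arm([
  [0.1,[0,0,2],0],
  [0.1,[0,0,4],0],
  [0.1,[0,0,5.3],0],
  [0.1,[0,0,5.8],0],
  [0.1,[0,0,6],0],
  [0.1,[0,0,6],0],
])

```text
time: 5.68
ee_pos: [0.5499, 0.0934, 0.2967]
ee_rot: [3.141, 0.0, 0.204]
ft_force: [0.4, 0.1, -1.5]
finger_gap: 0.0256
gripper_force: 39.9
```

step_arm([
  [0.1,[0,0.5,0],0],
  [0.1,[0,1.3,0],0],
  [0.1,[0,2.2,0],0],
  [0.1,[0,3.2,0],0],
  [0.1,[0,4.2,0],0],
  [0.1,[0,5.2,0],0],
  [0.1,[0,6.2,0],0],
  [0.1,[0,7.2,0],0],
  [0.1,[0,8.2,0],0],
  [0.1,[0,9.2,0],0],
  [0.1,[0,10.2,0],0],
  [0.1,[0,11.2,0],0],
  [0.1,[0,12.2,0],0],
  [0.1,[0,13.2,0],0],
  [0.1,[0,14.2,0],0],
  [0.1,[0,15,0],0],
  [0.1,[0,15.3,0],0],
  [0.1,[0,15.3,0],0],
  [0.1,[0,15.3,-2],0],
  [0.1,[0,15.3,-5],0],
])

```text
time: 7.35
ee_pos: [0.5797, -0.0546, 0.3445]
ee_rot: [-3.139, 0.007, 0.207]
ft_force: [0.4, -0.1, -1.2]
finger_gap: 0.026
gripper_force: 39.9
```

step_arm([
  [0.1,[-1,0,-1.5],0],
  [0.1,[-2,-1,-1.5],0],
  [0.1,[-4,-3.5,-1.5],0],
  [0.1,[-6,-6.5,-1.5],0],
  [0.1,[-7.2,-9.5,-1.5],0],
  [0.1,[-7.2,-12.5,-1.5],0],
  [0.1,[-7.2,-14.5,-1.5],0],
  [0.1,[-7.2,-15.3,-1.5],0],
  [0.1,[-7.2,-15.3,-1.5],0],
  [0.1,[-7.2,-15.3,-1.5],0],
])

```text
time: 8.18
ee_pos: [0.4794, 0.0793, 0.3617]
ee_rot: [3.141, -0.0, 0.206]
ft_force: [-0.3, -0.5, -1.2]
finger_gap: 0.0259
gripper_force: 39.9
```

```bash
python3 - <<'E'
from h import *
s=env.sense();print(s['time'],s['ee_pos'],s['ee_rot'],s['finger_gap'],s['ft_force'])
a=capture('scene');b=capture('top')
c=np.hstack([cv2.resize(a[170:320,260:430,::-1],(440,390)),cv2.resize(b[200:300,270:390,::-1],(350,290),).copy() if 0 else cv2.resize(b[190:310,270:390,::-1],(350,390))]);cv2.imwrite('pics/c5.png',c)
E
```

```text
8.1833 [0.47944199 0.07930005 0.36172551] [ 3.14092998e+00 -1.81292809e-04  2.06299777e-01] 0.025888488205845904 [-0.26224512 -0.48575706 -1.21976368]
```

View pics/c5.png

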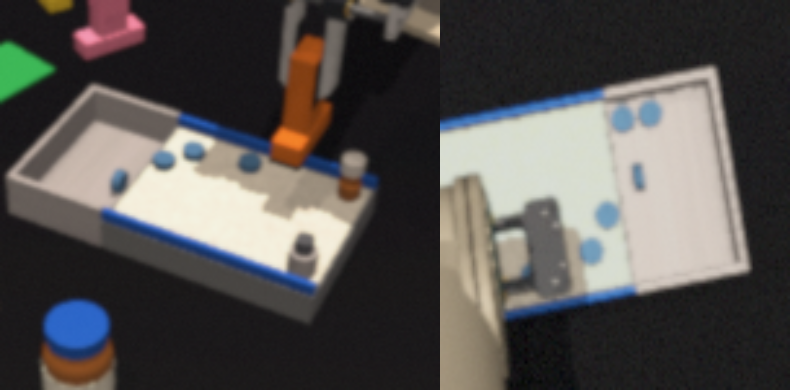

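Three tablets are in the tray and three remain in the right-hand lane. Second sweep.

step_arm([
  [0.1,[0,0,2],0],
  [0.1,[0,0,4],0],
  [0.1,[0,0,5.8],0],
  [0.1,[0,0,6.3],0],
  [0.1,[0,0,6.5],0],
  [0.1,[0,0,6.5],0],
])

```text
time: 8.78
ee_pos: [0.4796, 0.0788, 0.2967]
ee_rot: [3.141, 0.0, 0.204]
ft_force: [0.7, 0.8, -1.8]
finger_gap: 0.0258
gripper_force: 39.9
```

step_arm([
  [0.1,[0,0.5,0],0],
  [0.1,[0,1.3,0],0],
  [0.1,[0,2.2,0],0],
  [0.1,[0,3.2,0],0],
  [0.1,[0,4.2,0],0],
  [0.1,[0,5.2,0],0],
  [0.1,[0,6.2,0],0],
  [0.1,[0,7.2,0],0],
  [0.1,[0,8.2,0],0],
  [0.1,[0,9.2,0],0],
  [0.1,[0,10.2,0],0],
  [0.1,[0,11.2,0],0],
  [0.1,[0,12.2,0],0],
  [0.1,[0,13.2,0],0],
  [0.1,[0,14.2,0],0],
  [0.1,[0,15.1,0],0],
  [0.1,[0,15.4,0],0],
  [0.1,[0,15.4,0],0],
  [0.1,[0,15.4,-2],0],
  [0.1,[0,15.4,-5],0],
])

```text
time: 10.45
ee_pos: [0.5095, -0.0704, 0.3449]
ee_rot: [-3.139, 0.006, 0.207]
ft_force: [0.8, 0.2, -2.0]
finger_gap: 0.0255
gripper_force: 39.9
```

step_arm([
  [0.1,[0,0,-2],0],
  [0.1,[0,0,-5],0],
  [0.1,[0,0,-6],0],
  [0.1,[0,0,-6],0],
])

```text
time: 10.78
ee_pos: [0.5115, -0.0706, 0.409]
ee_rot: [3.14, -0.005, 0.207]
ft_force: [1.0, -0.2, -0.7]
finger_gap: 0.0261
gripper_force: 39.9
```

```bash
python3 - <<'E'
from h import *
s=env.sense();print(s['time'],s['ee_pos'],s['ee_rot'],s['finger_gap'],s['ft_force'])
a=capture('scene');b=capture('top')
c=np.hstack([cv2.resize(a[170:320,260:430,::-1],(440,390)),cv2.resize(b[190:310,240:390,::-1],(350,390))]);cv2.imwrite('pics/c6.png',c)
E
```

```text
10.7833 [ 0.51147009 -0.07062201  0.40902055] [ 3.14024527 -0.00544677  0.20665533] 0.026067178050601398 [ 1.01599606 -0.18919578 -0.66643071]
```

View pics/c6.png

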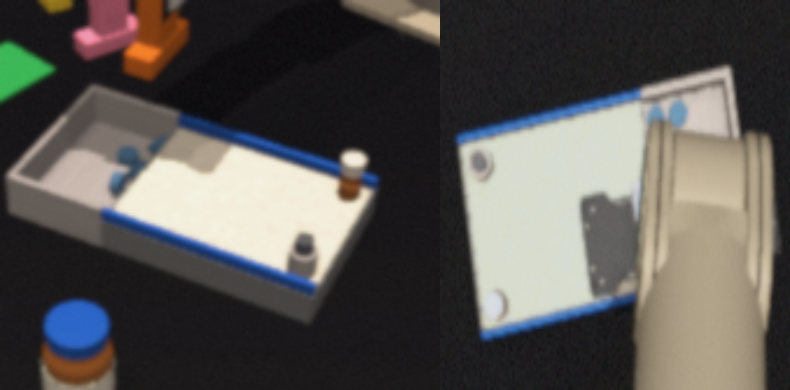

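Board is clear apart from vial and die, which are unmoved. Now measure the empty pad and tray contents.

```bash
python3 - <<'E'
from h import *
s=capture('scene');t=capture('top')
for n,im,(a,b,c,d) in(('scene',s,(170,230,215,295)),('top',t,(230,300,395,450))):
    roi=np.zeros(im.shape[:2],np.uint8);roi[a:b,c:d]=1
    m=mask(im,(50,120,60),(75,255,255))*roi;v,u=np.nonzero(m)
    P=ray(n,np.c_[u,v],.006);print(n,rect(P),P.mean(0),len(u))
cv2.imwrite('pics/c7.png',cv2.resize(s[190:270,255:345,::-1],(720,600),interpolation=cv2.INTER_CUBIC))
p=env.sense();print(p['ee_pos'],p['ee_rot'])
E
```

```text
scene ((518.9933471679688, -321.08984375), (90.08482360839844, 158.4680633544922), 85.97926330566406) [ 0.51999677 -0.31955361  0.006     ] 937
top ((513.206298828125, -319.79803466796875), (86.70159912109375, 154.61422729492188), 85.9613037109375) [ 0.51306913 -0.31982102  0.006     ] 1671
[ 0.51007712 -0.07081036  0.40505026] [-3.14056979e+00  3.05666474e-03  2.06191967e-01]
```

View pics/c7.png

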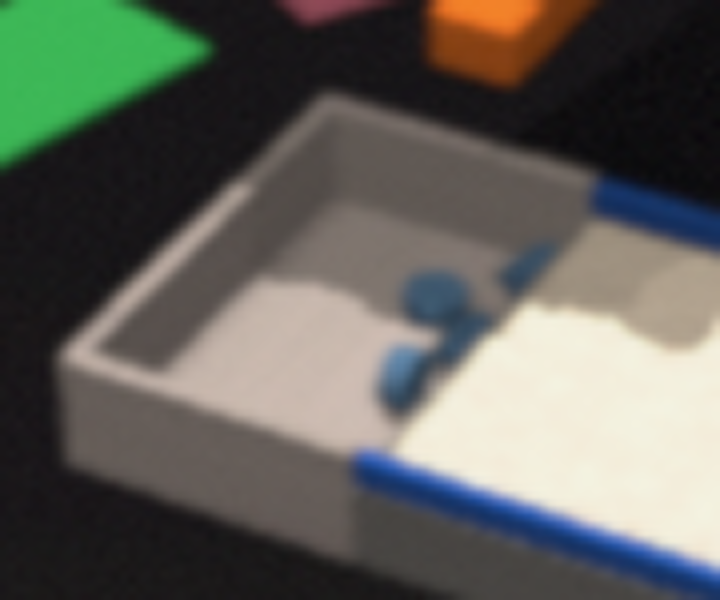

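Four tablets visible in the tray, the other two are in the near corner seen from the top. Carry the scraper back over the pad.

step_arm([
  [0.1,[-0.3,1.5,0],0],
  [0.1,[-0.9,4.5,0],0.06],
  [0.1,[-1.5,8,0],0.12],
  [0.1,[-2.2,11.5,0],0.18],
  [0.1,[-2.9,15,0],0.24],
  [0.1,[-3.6,18.5,0],0.277],
  [0.1,[-4.3,21.8,0],0.277],
  [0.1,[-4.7,23.8,0],0.277],
  [0.1,[-4.82,24.6,2],0.277],
  [0.1,[-4.82,24.6,5],0.277],
  [0.1,[-4.82,24.6,8],0.277],
  [0.1,[-4.82,24.6,10.5],0.277],
  [0.1,[-4.82,24.6,11.5],0.277],
  [0.1,[-4.82,24.6,11.5],0.277],
  [0.1,[-4.82,24.6,11.5],0.277],
  [0.1,[-4.82,24.6,11.5],0.277],
])

```text
time: 12.32
ee_pos: [0.5144, -0.3221, 0.2927]
ee_rot: [3.141, -0.002, -0.071]
ft_force: [1.0, 0.8, -1.2]
finger_gap: 0.0257
gripper_force: 39.9
```

step_arm([
  [0.1,[0,0,1],0],
  [0.1,[0,0,1.7],0],
  [0.1,[0,0,2.1],0],
  [0.1,[0,0,2.3],0],
  [0.1,[0,0,2.3],0],
  [0.1,[0,0,2.3],0],
  [0.1,[0,0,2.3],0],
  [0.1,[0,0,2.3],0],
])

```text
time: 12.98
ee_pos: [0.5139, -0.3218, 0.2689]
ee_rot: [3.141, -0.0, -0.071]
ft_force: [0.7, -1.0, -1.2]
finger_gap: 0.0257
gripper_force: 39.9
```

step_arm([
  [0.1,[-0.07,-0.08,0.1],0],
  [0.1,[-0.07,-0.08,0.17],0],
  [0.1,[-0.07,-0.08,0.22],0],
  [0.1,[-0.07,-0.08,0.22],0],
  [0.1,[-0.07,-0.08,0.22],0],
])

```text
time: 13.4
ee_pos: [0.5131, -0.3208, 0.2666]
ee_rot: [-3.141, -0.0, -0.071]
ft_force: [-1.1, -0.1, -0.1]
finger_gap: 0.0258
gripper_force: 39.9
```

```bash
python3 - <<'E'
from h import *
s=env.sense();print(s['ee_pos'],s['ft_force'])
a=capture('scene')
cv2.imwrite('pics/c8.png',cv2.resize(a[150:225,215:305,::-1],(720,600),interpolation=cv2.INTER_CUBIC))
for dx,dy in((40,75),(-40,75),(-40,-75),(40,-75)):pass
c,sn=np.cos(-.0705),np.sin(-.0705);L=np.array([c,sn]);W=np.array([-sn,c]);o=np.array([.513,-.321])
f=lambda P:((proj('scene',P)-[215,150])*8+3.5).round().tolist()
print('foot bottom corners',f([[*(o+a*.04*L+b*.015*W),.006] for a,b in((1,1),(-1,1),(1,-1))]))
print('pad top corners',f([[*(o+a*.075*L+b*.04*W),.006] for a,b in((1,1),(-1,1),(-1,-1),(1,-1))]))
E
```

```text
[ 0.51312538 -0.32083249  0.26663334] [-1.09568011 -0.12384098 -0.13443126]
foot bottom corners [[263.0, 468.0], [427.0, 376.0], [209.0, 434.0]]
pad top corners [[234.0, 540.0], [542.0, 365.0], [398.0, 282.0], [90.0, 446.0]]
```

View pics/c8.png

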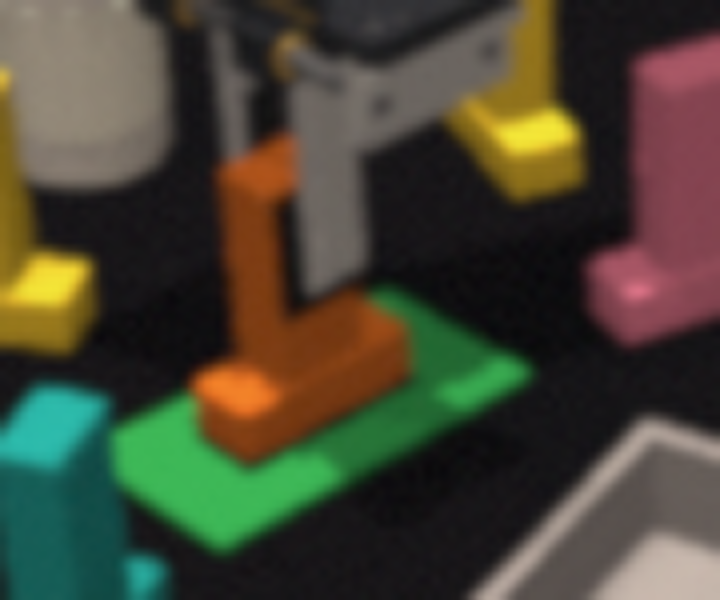

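The scraper stands on the pad, centred within a couple of mm and aligned. Release and retreat upward.

step_arm([
  [0.3,[0,0,0],0],
  [0.4,[0,0,0],0],
  [0.6,[0,0,0],0],
  [0.8,[0,0,0],0],
  [1,[0,0,0],0],
  [1,[0,0,0],0],
  [1,[0,0,0],0],
  [1,[0,0,0],0],
  [1,[0,0,0],0],
  [1,[0,0,0],0],
])

```text
time: 14.28
ee_pos: [0.5131, -0.3209, 0.2665]
ee_rot: [-3.142, -0.0, -0.071]
ft_force: [0.3, -0.3, 0.2]
finger_gap: 0.085
gripper_force: 0.0
```

step_arm([
  [1,[0,0,-1],0],
  [1,[0,0,-3],0],
  [1,[0,0,-6],0],
  [1,[0,0,-9],0],
  [1,[0,0,-12],0],
  [1,[0,-2,-14],0],
  [1,[-3,-2,-14],0],
  [1,[-7,-2,-14],0],
  [1,[-11,-2,-14],0],
  [1,[-15,-2,-14],0],
  [1,[-15,-2,-14],0],
  [1,[-15,-2,-14],0],
  [1,[-15,-2,-14],0],
  [1,[-15,-2,-14],0],
])

```text
time: 15.45
ee_pos: [0.3664, -0.2904, 0.407]
ee_rot: [3.141, -0.002, -0.07]
ft_force: [0.4, 0.1, 0.3]
finger_gap: 0.094
gripper_force: 0.0
```

```bash
python3 - <<'E'
from h import *
im=capture('top');s0=env.sense();print(s0['time'],s0['finger_gap'])
roi=np.zeros(im.shape[:2],np.uint8);roi[205:300,240:450]=1
def pts(m):
    v,u=np.nonzero(m*roi);return np.c_[u,v]
g=pts(mask(im,(50,120,80),(75,255,255)));print('pad',rect(ray('top',g,.006)),len(g))
o=pts(mask(im,(5,150,120),(18,255,255)));print('orange',rect(ray('top',o,.026)),len(o))
n,l,st,c=cv2.connectedComponentsWithStats(mask(im,(95,60,50),(125,255,255))*roi)
a=np.radians(-78.2);q=np.array([.545,-.0595]);X=np.array([np.cos(a),np.sin(a)]);Y=np.array([-X[1],X[0]])
for i in range(1,n):
    if 6<st[i,4]<200: p=ray('top',c[i],.012)[0][:2]-q;print((p@X*1e3).round(),(p@Y*1e3).round(),st[i,4])
E
```

```text
15.5 0.09439548263110584
pad ((513.2401123046875, -320.1417236328125), (84.46839904785156, 153.29722595214844), 85.81690216064453) 1119
orange ((511.8948974609375, -330.1296691894531), (51.900596618652344, 74.30809783935547), 85.8683090209961) 208
43.0 63.0 34
16.0 62.0 39
22.0 13.0 13
13.0 -15.0 34
37.0 -38.0 40
12.0 -61.0 32
```

```bash
python3 -c "
from bench import env
print(env.job_done())"
```

```text
the job is handed in; nothing more can be done
None
```

The job is handed in at about 15.5 s: all six tablets are in the catch tray, the scraper is standing upright and released on its pad within a few mm of centre, and the vial and die are still in place on the board.

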